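Put the sharpening stone away in its chest and bolt it

TASK

Lift the pink-faced sharpening stone off its sloping rest and lay it gently, without dropping it, flat on the floor of the wooden chest, pink face up and beside the brush, and let go of it. Then swing the chest's lid fully shut, and after that slide the red-tabbed bolt on the lid all the way home into its brass keeper. Leave the hammer and the brush where they are.

Things in the scene. Friction and masses are not known exactly. Their poses are not given: they have to be found in the camera images.
- stone: Two-coloured sharpening stone, a block 50 (its x) x 150 (its y) x 25 mm (its z), pink upper half and dark grey lower half, 0.3 to 0.5 kg. Origin: centre of the dark underside; z points out of the pink face. It starts on the rest, tilted 35 degrees about its long y axis: its x axis points up the slope.
- rest: Fixed wooden stand, base 90 (x) x 150 (y) mm, origin at the centre of its underside, z up. Two runners 16 mm wide at y = -55 and +55 mm, open between, rise towards its +x at 35 degrees; a lug on each, 10 mm thick and 14 mm proud, stops the stone's low long side. The middle of the stone's underside lies 70 mm above the origin.
- chest: Fixed open-topped wooden chest 200 (x) x 240 (y) x 75 mm high, walls and floor 8 mm thick, blue inside; origin at the centre of its underside, z up, front at its -x. On the front at x = -107 to -119 mm, y = -15 to +15 mm, a brass keeper loop stands up to z = 106 mm.
- lid (a joint): Hinge angle of the chest's lid in rad: 0 shut, up to 1.9 open (starts about 1.6 to 1.85). The lid is a board 200 x 240 x 10 mm hinged along the chest's +x upper edge; it swings up and towards +x as it opens. The stiff hinge holds it wherever it is left (about 0.6 N m).
- lid_hinge (a point): Point on the lid's hinge axis, at the underside of the lid, mid-length: (100, 0, 75.5) mm in the chest's frame. With the lid shut the lid runs from here 200 mm towards the chest's -x, its top 10 mm above this point. Its axes turn with the lid (x away from the board, y along the hinge, z out of the lid's outer face).
- lid_front (a point): Middle of the lid's free front edge, on the outer face, 200 mm from the hinge; same axes as lid_hinge.
- bolt (a joint): Travel of the bolt in m: 0 drawn back, 0.035 fully home (starts 0 to 0.006). It slides along the lid's outer face towards the free front edge; with the lid shut that is towards the chest's -x, into the keeper. Friction about 2.5 N.
- bolt_tab (a point): Centre of the top of the bolt's red grip tab: 14 mm along the sliding direction, 24 mm across it (chest y), its top 44 mm above the lid's outer face (its z), its foot 4 mm above that face. It is on the lid's middle line, 135 mm from the hinge when drawn back. Brass guides 18 mm wide (chest y) and 16 mm high stand on the lid 105 and 188 mm from the hinge.
- brush: Wooden brush 160 mm long, about 20 mm thick, lying loose in the chest along its hinge-side wall, about 70 mm from the chest's middle.
- hammer: Loose hammer 200 mm long lying on the table behind the rest and the tray.
- tray: Fixed round wooden tray 150 mm across, 30 mm high, with a bangle in it; stands where the rest does not. Origin: centre of its underside.
There are look-alikes about, which are no part of the job. There is more than one size of the stone; the one meant has the size given above.

How it is judged:
On the way, in this order (a step that is already met when the one before it is completed fails the run):
1. the stone lies flat on the chest's floor, pink face up, released, with the lid still open (x of stone in the frame of chest between -0.075 and 0.065 m and y of stone in the frame of chest between -0.06 and 0.06 m and z of stone in the frame of chest below 0.014 m and angle between stone's own z axis and vertical below 0.12 rad and contact force between the fingers and stone below 0.1 N and value of joint lid above 0.3 rad), for 0.2 s.
2. the lid is fully shut, the bolt not yet home (value of joint lid below 0.04 rad and value of joint bolt below 0.031 m), for 0.2 s.
3. the bolt is home in its keeper (value of joint lid below 0.04 rad and value of joint bolt above 0.031 m), for 0.2 s.
At the end, for the whole second after the job is handed in: The stone lies at rest flat on the chest's floor (underside within 6 mm of it, tilted under 0.12 rad), pink face up, inside the walls; the lid is shut (within 0.04 rad), and the bolt is home (at least 31 of its 35 mm) (all of step 3 and x of stone in the frame of chest between -0.075 and 0.065 m and y of stone in the frame of chest between -0.06 and 0.06 m and z of stone in the frame of chest below 0.014 m and angle between stone's own z axis and vertical below 0.12 rad and linear speed of stone below 0.02 m/s); the robot touches nothing.
It fails at once if the stone is dropped (falls freely, untouched by the fingers, faster than 0.5 m/s) (linear speed of stone above 0.5 m/s and contact force between the fingers and stone below 0.1 N).
It fails at once if the hammer or the brush is moved more than 40 mm (distance of any of hammer, brush from where it was at the start of the episode above 0.04 m).
It also fails if it takes over 66 s, if anything falls off the work surface, if the arm or the gripper's body presses on something with over 40 N, if the wrist force passes 120 N, or if a joint passes its speed limit or range.

ROBOT

A 7-joint arm with a two-finger parallel gripper is mounted at the origin on the work surface. World frame = base frame: x ahead of the robot, y to its left, z up, the work surface at z = 0. Lengths are in m, angles in rad, forces in N, time in s.
With the tool pointing down it reaches from about 0.425 to 0.875 m from the base axis. Payload 4.7 kg.
Tool frame: the origin (TCP) lies between the finger pads; the fingertips stand 11 mm ahead of it and the grasp point (between the pads) lies 8 mm behind it; z points along the fingers, y is the line along which they close (so a half turn about z gives the same grasp; the last joint's range is limited). The gripper opens to 87 mm and grips with 3 to 60 N. Pads are 19 mm wide; open, the fingers measure 117 mm over their backs; the gripper's body (75 mm by 190 mm) begins 51 mm behind the grasp point.
Start: joints at [1.317, 0.321, -0.07, 1.45, 0.023, 1.371, -0.057], TCP at [0.172, -0.627, 0.234] pointing down, gripper open.
Joint ranges: [-2.86, 2.86], [-0.3, 2.09], [-1.38, 1.24], [0.06, 2.45], [-1.56, 4.7], [0.09, 2.05], [-2.69, 2.69]. Speed limits (rad/s): [2.57, 2.57, 3.14, 3.14, 3.14, 3.14, 3.14].

INTERFACE

Orientations are given as a rotation vector (axis times angle).
In Python, from bench import ctrl gives the robot as it stands. The module is installed in compiled form; this text tells all that it offers.
- The arm moves only by the shell command python3 -m inch 'ROWS' [FORCE]. ROWS is JSON, a list of rows, each an object with "slide": the shift along the tool's x, y, z scaled (see below), a list of three; "angular": the turn, a rotation vector about the tool's x, y, z scaled (see below), a list of three; "claw": the opening, from -1 (shut) to 1 (fully open). In form: [{"slide": [tx, ty, tz], "angular": [rx, ry, rz], "claw": claw}, ...]. A call has 1 to 10 rows; each row is the pose to reach, as a shift and turn from the pose commanded when the call began, along the tool's axes at that moment; what a row does not reach only later rows make up. The controller multiplies each number of a shift by 0.25 m and each number of a turn by 30 degrees. A row lasts 1/10 s, in which the tool goes at most 50 mm and 8.59 degrees, less where a joint would pass 70% of its speed; a pose out of reach is approached as far as the arm can. A call with a number of a shift or a turn outside -1 to 1 is refused whole. A call with a gripper value outside its range is refused whole. The fingers move at their own pace and stop on an object; FORCE is the grip in N (left out, the last holds). Time passes only in rows, so rows that repeat a pose let the fingers close. It gives the time, the measured TCP pose, the force, the opening and the grip force at its end, in the units of the state.
- ctrl.get_state(): the state, without advancing time (a new reading comes with each control period).
- ctrl.get_image(name): name is "scene" or "top" or "wrist"; returns a dict with "color" (420x560x3 uint8, red, green, blue), "depth" (420x560 float32, m along the optical axis (not along the pixel's ray), 0 where there is no reading), "camera_matrix" (3x3 intrinsics, pixels), "extrinsics" (4x4, takes a point from camera to world coordinates); the wrist camera has in their place "tool_from_camera" (4x4, takes a point from camera to tool coordinates, whose origin is the TCP and whose axes are the flange's). Camera axes: x right, y up, looking along -z (the intrinsics and any distortion apply to the point x, -y, -z); pixel columns grow to the right and rows downward; lengths in m; the calibration is good to about 2 mm. A picture is of the moment at which its call begins: read the wrist's pose just before it.
- ctrl.close_job(): hands the job in; it is judged then, once.
Trained networks look in the newest picture that a camera, given by its name, has taken for a name from the list of things; names that differ only in an ending like _2 or _b are one class to them, and where a whole thing is asked for, a point or a joint stands for the part that bears it (a point fixed in the world has none). Each returns a list of dicts, best first, with "confidence" (0 to 1); they miss things now and then, are a little off and sometimes report something else, mostly with a low value. They report only what shows in the picture. A call takes as long as a camera call. They do not tell look-alikes from the thing itself.
- ctrl.find_in(query, camera): "bbox" ([centre column, centre row, width, height] in pixels, round what is visible of it).
- ctrl.outline_of(query, camera): "mask" (420x560 bool, what is visible of it) and "bbox" ([centre column, centre row, width, height] in pixels, round what is visible of it).
The state is a dict: "time": time; "joint_positions": joint angles; "qd": joint speeds; "joint_torque": joint torques, N m; "position": TCP position; "tool_rot": TCP orientation; "ft_force": force on the tool from outside, world axes, zero at the start; "torque": the same for the moment, N m; "grip_width": opening from 0.0 (shut) to 1.0 (fully open); "grip_force": force on a finger pad.
Only numpy, scipy, OpenCV 4.12 (cv2) and the standard library are available. Lean on these libraries where they do the work, as an engineer would, in place of code of your own. Each camera call takes 0.05 s, during which the arm holds its last target. There are 200 camera calls.

## Working session

There is one attempt and no reset: what is moved stays moved. The work goes in short steps, Python scripts to look and compute and a shell command to move; the robot and the scene stay as the last step left them, time stands still between calls to the robot, and variables do not carry over. Pictures are saved under pics/ and viewed, at most 10 in all, crops included, and the job is handed in when it is done.

```bash
mkdir -p pics; cat > h.py <<'E'
import numpy as np, cv2
from scipy.spatial.transform import Rotation as R
from bench import ctrl
def cloud(im, T=None):
    d=im["depth"]; K=np.array(im["camera_matrix"]); T=np.array(im["extrinsics"]) if T is None else T
    v,u=np.indices(d.shape); x=(u-K[0,2])/K[0,0]*d; y=(v-K[1,2])/K[1,1]*d
    P=np.stack([x,-y,-d],-1)
    return P@T[:3,:3].T+T[:3,3]
def wristT(im,s):
    T=np.eye(4); T[:3,:3]=R.from_rotvec(s["tool_rot"]).as_matrix(); T[:3,3]=s["position"]
    return T@np.array(im["tool_from_camera"])
def save(im,name,crop=None,f=1):
    c=im["color"][:,:,::-1]
    if crop: c=c[crop[1]:crop[3],crop[0]:crop[2]]
    cv2.imwrite(name,cv2.resize(c,None,fx=f,fy=f,interpolation=cv2.INTER_CUBIC))
E
python3 - <<'E'
from h import *
s=ctrl.get_state(); print({k:np.round(v,3).tolist() for k,v in s.items()})
ims={n:ctrl.get_image(n) for n in("scene","top")}
for n,im in ims.items():
    print(n,np.round(im["camera_matrix"],1).tolist(),np.round(im["extrinsics"],3).tolist())
    np.savez(f"{n}.npz",P=cloud(im),c=im["color"])
    for q in("stone","rest","chest","lid","bolt_tab","brush","hammer","tray"):
        for r in ctrl.find_in(q,n)[:4]: print(q,np.round(r["bbox"]).tolist(),round(r["confidence"],2))
a=np.vstack([ims["scene"]["color"],ims["top"]["color"]])
cv2.imwrite("pics/a.png",cv2.resize(ims["scene"]["color"][:,:,::-1],(784,588)))
cv2.imwrite("pics/b.png",cv2.resize(ims["top"]["color"][:,:,::-1],(784,588)))
E
```

```text
{'time': 0.0, 'joint_positions': [1.317, 0.322, -0.07, 1.452, 0.023, 1.371, -0.057], 'qd': [0.001, 0.0, 0.001, 0.001, 0.001, 0.0, 0.001], 'joint_torque': [-0.0, -49.128, -0.405, -31.253, -0.064, 0.044, 0.0], 'position': [0.172, -0.626, 0.232], 'tool_rot': [-3.112, -0.419, 0.001], 'ft_force': [0.469, 0.554, -0.202], 'torque': [0.005, 0.019, -0.01], 'grip_force': 0.0, 'grip_width': 1.001}
scene [[422.0, 0.0, 282.7], [0.0, 422.0, 213.8], [0.0, 0.0, 1.0]] [[-0.249, -0.516, 0.82, 1.383], [0.968, -0.149, 0.2, 0.085], [0.019, 0.843, 0.537, 0.679], [0.0, 0.0, 0.0, 1.0]]
stone [214.0, 197.0, 57.0, 10.0] 0.96
stone [159.0, 187.0, 24.0, 45.0] 0.78
rest [215.0, 218.0, 56.0, 29.0] 0.78
chest [434.0, 253.0, 162.0, 142.0] 0.84
bolt_tab [502.0, 228.0, 30.0, 37.0] 0.69
brush [444.0, 280.0, 24.0, 31.0] 0.67
hammer [227.0, 265.0, 82.0, 35.0] 0.57
tray [285.0, 236.0, 55.0, 38.0] 0.59
top [[452.2, 0.0, 275.0], [0.0, 452.2, 207.6], [0.0, 0.0, 1.0]] [[0.016, 0.977, -0.215, 0.219], [-1.0, 0.017, 0.002, -0.124], [0.005, 0.215, 0.977, 1.318], [0.0, 0.0, 0.0, 1.0]]
stone [352.0, 226.0, 53.0, 42.0] 0.92
stone [440.0, 276.0, 63.0, 74.0] 0.75
stone [140.0, 184.0, 34.0, 51.0] 0.27
rest [351.0, 230.0, 57.0, 51.0] 0.76
chest [138.0, 174.0, 144.0, 137.0] 0.68
lid [105.0, 157.0, 80.0, 107.0] 0.74
brush [139.0, 186.0, 32.0, 54.0] 0.85
hammer [310.0, 166.0, 64.0, 32.0] 0.95
tray [278.0, 220.0, 56.0, 51.0] 0.82
```

View pics/a.png

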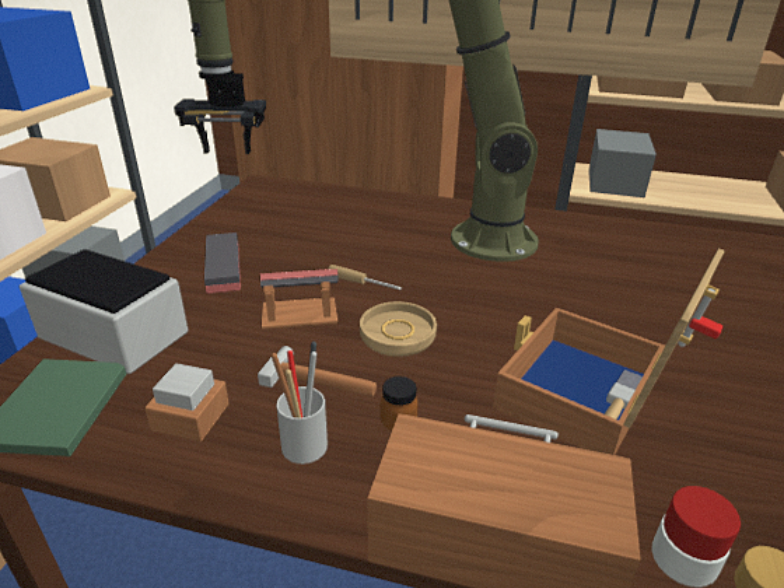

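View pics/b.png

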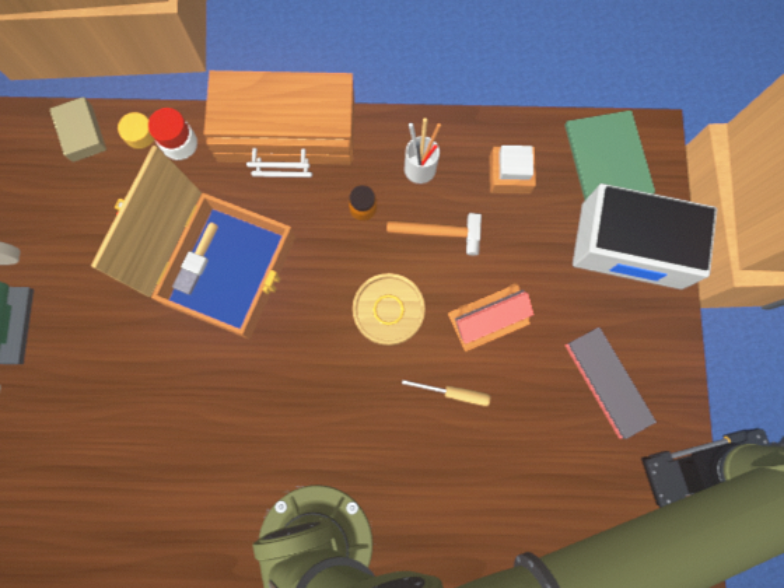

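The scene view (first picture) shows two candidates. One is the stone on the rest at (214,197) in scene and (352,226) in top, pink face up and tilted. The other is a larger, grey-up stone lying on the table at (159,187) in scene and (440,276) in top. The one on the rest fits. The chest is at top (150,188), with its keeper on the right and the lid hinge on the left. I'll measure and confirm with a crop.

```bash
python3 - <<'E'
from h import *
for n,bb in(("top",(315,195,395,260)),("scene",(180,180,250,240))):
    z=np.load(n+".npz");P=z["P"];c=z["c"].astype(int)
    m=np.zeros(c.shape[:2],bool); m[bb[1]:bb[3],bb[0]:bb[2]]=1
    hsv=cv2.cvtColor(z["c"],cv2.COLOR_RGB2HSV).astype(int)
    pink=(c[...,0]>150)&(abs(c[...,1]-c[...,2])<25)&(c[...,0]-c[...,1]>50)&m&(P[...,2]>.03)
    pink2=cv2.erode(pink.astype(np.uint8),np.ones((2,2)))>0
    q=P[pink2]; ce=q.mean(0); U,S,V=np.linalg.svd(q-ce); 
    print(n,pink.sum(),ce.round(4),V.round(3).tolist())
    pr=(P[pink]-ce)@V.T; print(np.percentile(pr,[1,99],axis=0).round(4).tolist())
    # face plane mid via percentiles
z=np.load("top.npz");P=z["P"];c=z["c"]
def save2(n,cr,f):
    cv2.imwrite(n,cv2.resize(c[cr[1]:cr[3],cr[0]:cr[2],::-1],None,fx=f,fy=f,interpolation=cv2.INTER_CUBIC))
save2("pics/c.png",(310,180,480,320),4.5)
# chest: wall top rim points, z~0.075
m=np.zeros(c.shape[:2],bool);m[100:245,60:215]=1
hsv=cv2.cvtColor(c,cv2.COLOR_RGB2HSV).astype(int)
blue=(hsv[...,0]>105)&(hsv[...,0]<125)&(hsv[...,1]>120)&m
print("floor z",np.percentile(P[blue][:,2],[10,50,90]))
rim=m&(abs(P[...,2]-.075)<.006)&~blue&(P[...,1]>0.05)
np.save("rim.npy",P[rim]); 
r=cv2.minAreaRect(P[rim][:,:2].astype(np.float32)*1000); print(rim.sum(),r, cv2.boxPoints(r).round(1).tolist())
lid=m&(P[...,2]>.095)
q=P[lid]; med=np.median(q,0); V=np.linalg.svd(q-q.mean(0))[2]; print("lid",lid.sum(),q.mean(0).round(3),V.round(3).tolist(),q.min(0),q.max(0))
keep=m&(P[...,2]>.085)&(P[...,1]<0.25); print("keep",keep.sum(),np.percentile(P[keep],[2,50,98],axis=0).round(3).tolist(),np.argwhere(keep).min(0),np.argwhere(keep).max(0))
E
```

```text
top 969 [ 0.4367 -0.3428  0.1001] [[-0.181, 0.21, 0.961], [-0.38, 0.886, -0.265], [-0.907, -0.413, -0.08]]
[[-0.0383, -0.0721, -0.0257], [0.0193, 0.0745, 0.0219]]
scene 231 [ 0.4597 -0.3358  0.0981] [[0.405, -0.914, 0.001], [0.46, 0.203, -0.864], [0.79, 0.351, 0.503]]
[[-0.0718, -0.0074, -0.0059], [0.0738, 0.004, 0.0044]]
floor z [0.00475237 0.00829806 0.01181148]
1151 ((605.621826171875, 224.50439453125), (302.4344482421875, 397.3605041503906), 85.81138610839844) [[396.3999938964844, 88.19999694824219], [792.7000122070312, 59.20000076293945], [814.7999877929688, 360.79998779296875], [418.5, 389.79998779296875]]
lid 4527 [0.594 0.292 0.212] [[-0.35, -0.249, 0.903], [0.744, -0.659, 0.107], [-0.569, -0.709, -0.416]] [ 0.21868863 -0.12368986  0.09501417] [0.80235988 0.37413509 1.31817866]
keep 750 [[0.219, -0.124, 0.086], [0.789, 0.113, 0.103], [0.801, 0.239, 1.318]] [100  63] [244 214]
```

View pics/c.png

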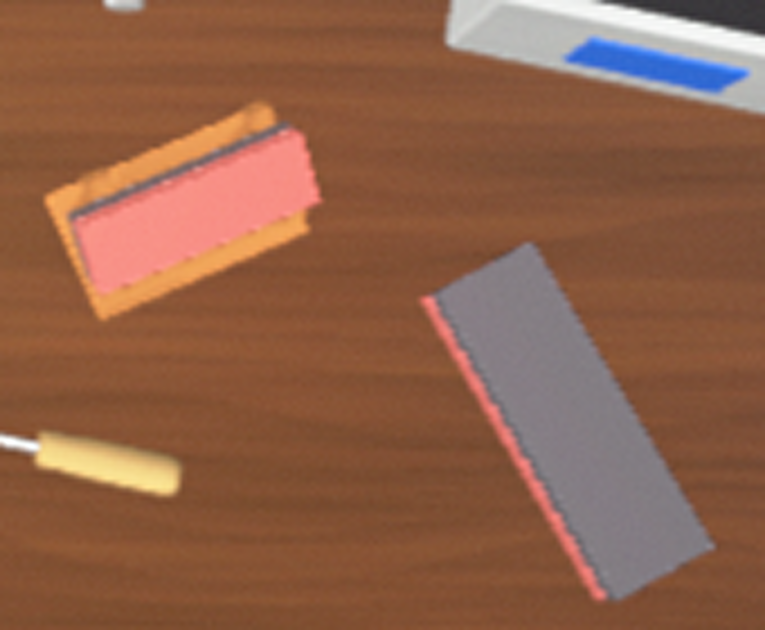

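The crop confirms it: the stone on the rest is pink-faced and 147–150 mm long. The grey-up one beside it is larger and lies on the table. Next I'll make clean fits.

```bash
cat > fit.py <<'E'
from h import *
from scipy.optimize import least_squares
# stone: rectangle 50x150 face tilted 35deg; fit plane with all pink points from both views, and extents
Q=[]
for n,bb in(("top",(315,195,395,260)),("scene",(180,180,250,240))):
    z=np.load(n+".npz");P=z["P"];c=z["c"].astype(int)
    m=np.zeros(c.shape[:2],bool); m[bb[1]:bb[3],bb[0]:bb[2]]=1
    pink=(c[...,0]-c[...,1]>45)&(abs(c[...,1]-c[...,2])<30)&m&(P[...,2]>.05)&(P[...,2]<.15)
    q=P[pink]; Q.append(q)
q=Q[0]
yaw0=np.arctan2(.405,.914)
def fr(yaw):
    h=np.array([np.cos(yaw),np.sin(yaw),0]);y=np.array([-np.sin(yaw),np.cos(yaw),0])
    a=np.radians(35); x=np.cos(a)*h+np.sin(a)*np.array([0,0,1]); return x,y,np.cross(x,y)
# plane fit (robust)
def res(p):
    n=np.array([p[0],p[1],1]);return (q@n-p[2])/np.linalg.norm(n)
s=least_squares(res,[.6,.2,.4],loss="soft_l1",f_scale=.002); n=np.array([s.x[0],s.x[1],1]);n/=np.linalg.norm(n)
print("plane n",n.round(3),"tilt",np.degrees(np.arccos(n[2])).round(1),"yaw",np.degrees(np.arctan2(-n[1],-n[0])).round(1))
for qq,nm in zip(Q,("top","scene")):
  r=cv2.minAreaRect((qq[:,:2]*1000).astype(np.float32)); print(nm,len(qq),r)
for yaw in [yaw0,np.arctan2(-n[1],-n[0])]:
  x,y,zz=fr(yaw)
  for qq in Q: print(np.degrees(yaw).round(1),[(np.percentile(qq@a,[1,50,99])*1000).round(1).tolist() for a in(x,y,zz)])
E
python3 fit.py; python3 - <<'E'
from h import *
z=np.load("top.npz");P=z["P"];c=z["c"]
m=np.zeros(c.shape[:2],bool);m[100:250,60:215]=1
hsv=cv2.cvtColor(c,cv2.COLOR_RGB2HSV).astype(int)
m&=(P[...,2]<.5)&(P[...,1]>.03)
blue=(hsv[...,0]>105)&(hsv[...,0]<125)&(hsv[...,1]>120)&m
hi=m&(P[...,2]>.055)
lab=cv2.connectedComponents(hi.astype(np.uint8))[1]
for l in range(1,lab.max()+1):
    k=lab==l
    if k.sum()>30: print(l,k.sum(),np.argwhere(k).min(0)[::-1],np.argwhere(k).max(0)[::-1],P[k].min(0).round(3),P[k].max(0).round(3))
r=cv2.minAreaRect(P[blue][:,:2].astype(np.float32)*1000);print("floor",r,np.median(P[blue][:,2]))
vis=np.clip(P[...,2]/.3*255,0,255).astype(np.uint8)
cv2.imwrite("pics/d.png",np.hstack([cv2.resize(v,None,fx=2.4,fy=2.6,interpolation=1) for v in (c[100:250,60:215,::-1],cv2.applyColorMap(vis,2)[100:250,60:215])]))
E
```

```text
plane n [-0.499 -0.219  0.839] tilt 33.0 yaw 23.7
top 975 ((444.12738037109375, -343.51763916015625), (55.05756759643555, 150.71128845214844), 23.583362579345703)
scene 265 ((467.1621398925781, -333.8186340332031), (32.07964324951172, 146.69747924804688), 23.465652465820312)
23.9 [[239.2, 267.8, 290.4], [-567.2, -491.8, -419.3], [-95.6, -76.0, -70.6]]
23.9 [[283.7, 289.1, 293.8], [-567.0, -494.9, -421.5], [-87.9, -81.3, -74.9]]
23.7 [[240.4, 269.0, 291.5], [-566.5, -491.1, -418.6], [-96.3, -76.8, -71.4]]
23.7 [[284.8, 290.3, 295.0], [-566.2, -494.1, -420.7], [-88.7, -82.1, -75.7]]
1 92 [112 100] [132 105] [0.801 0.309 0.056] [0.82  0.361 0.094]
2 851 [148 100] [214 119] [0.748 0.055 0.055] [0.802 0.246 0.113]
3 5701 [ 66 104] [208 239] [0.401 0.07  0.055] [0.707 0.374 0.279]
floor ((552.6555786132812, 215.50869750976562), (165.15882873535156, 214.64060974121094), 69.12080383300781) 0.00827894513195604
```

View pics/d.png

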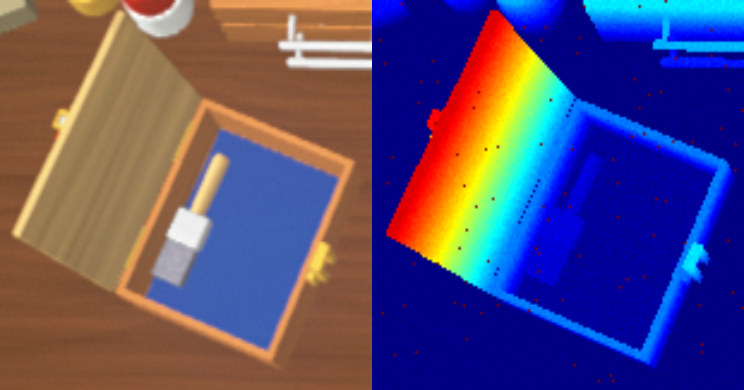

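```bash
cat > fitc.py <<'E'
from h import *
from scipy.optimize import least_squares
z=np.load("top.npz");P=z["P"];c=z["c"]
v,u=np.indices(c.shape[:2])
m=(v>100)&(v<250)&(u>60)&(u<215)&(P[...,2]<.4)&(P[...,1]>.03)&(P[...,0]<.72)
rim=P[m&(abs(P[...,2]-.075)<.004)][:,:2]
def res(p,R0=rim):
    a=p[2];d=R0-p[:2]; X=abs(d@[np.cos(a),np.sin(a)]);Y=abs(d@[-np.sin(a),np.cos(a)])
    return np.where(Y-116>X-96,0,0)+np.maximum(abs(np.maximum(X-.096,Y-.116))-.004,0)
best=None
for a0 in np.radians([15,69-90+180,69,50,80]):
    s=least_squares(res,[.56,.21,a0],loss="soft_l1",f_scale=.002)
    if best is None or s.cost<best.cost: best=s
cx,cy,a=best.x; print("chest",best.x.round(4),np.degrees(a),best.cost,len(rim))
ex=np.array([np.cos(a),np.sin(a),0]);ey=np.array([-np.sin(a),np.cos(a),0]);C=np.array([cx,cy,0])
def loc(q): d=q-C; return np.stack([d@ex,d@ey,d[:,2]],1)
L=loc(P.reshape(-1,3)).reshape(P.shape)
lid=m&(L[...,2]>.1)&(L[...,0]>.06)
q=L[lid]; pf=np.polyfit(q[:,2],q[:,0],1); print("lid slope",pf,"x at z=.0755",np.polyval(pf,.0755),"angle",np.pi/2+np.arctan(pf[0]),"zmax",np.percentile(q[:,2],99.5),"y",np.percentile(q[:,1],[1,99]))
k=m&(L[...,0]<-.1)&(L[...,2]>.05); print("keeper",np.percentile(L[k],[3,50,97],axis=0).round(3).tolist())
b=m&(L[...,2]>.014)&(L[...,2]<.06)&(abs(L[...,0]-.03)<.06)&(abs(L[...,1])<.105); print("brush",b.sum(),np.percentile(L[b],[3,50,97],axis=0).round(3).tolist())
f=m&(abs(L[...,0])<.03)&(abs(L[...,1])<.07);print("floor",np.median(L[f][:,2]))
zs=np.load("scene.npz");Ls=loc(zs["P"].reshape(-1,3)).reshape(P.shape)
k=(Ls[...,0]<-.1)&(Ls[...,0]>-.13)&(abs(Ls[...,1])<.03)&(Ls[...,2]>.08)&(Ls[...,2]<.15);print("keeper scene",k.sum(),np.percentile(Ls[k],[3,50,97],axis=0).round(3).tolist())
k=(abs(Ls[...,0])<.13)&(abs(Ls[...,1])<.13)&(abs(Ls[...,2]-.075)<.006);print("rim scene",k.sum(),np.percentile(Ls[k],[1,50,99],axis=0).round(3).tolist())
cc=zs["c"].astype(int);k=(cc[...,0]>180)&(cc[...,1]<70)&(abs(Ls[...,1])<.05)&(Ls[...,0]>0)&(Ls[...,0]<.3);print("tab scene",k.sum(),np.percentile(Ls[k],[2,50,98],axis=0).round(3).tolist() if k.any() else "")
np.savez("chest.npz",C=C,ex=ex,ey=ey)
E
python3 fitc.py
cat >> h.py <<'E'
def plan(p,Rt):
    s=ctrl.get_state(); R0=R.from_rotvec(s["tool_rot"])
    sl=R0.inv().apply(np.array(p)-s["position"])/.25; ang=(R0.inv()*Rt).as_rotvec(degrees=True)/30
    print("t",round(s["time"],2),"pos",np.round(s["position"],4),"slide",sl.round(3).tolist(),"ang",ang.round(3).tolist(),"rot deg",round(30*np.linalg.norm(ang),1),"dist",round(.25*np.linalg.norm(sl),3),"grip",round(s["grip_width"],2),round(s["grip_force"],1),"F",np.round(s["ft_force"],1))
def mk(z,y):
    z=np.array(z)/np.linalg.norm(z); y=np.array(y)-np.dot(y,z)*z; y/=np.linalg.norm(y); return R.from_matrix(np.stack([np.cross(y,z),y,z],1))
E
cat > stone.py <<'E'
from h import *
yaw=np.radians(23.7);a=np.radians(35)
h=np.array([np.cos(yaw),np.sin(yaw),0]);sy=np.array([-np.sin(yaw),np.cos(yaw),0]);up=np.array([0,0,1.])
sx=np.cos(a)*h+np.sin(a)*up; sz=np.cross(sx,sy)
tcp=266*sx/1000-.493*sy-.077*sz-.011*sz
E
python3 - <<'E'
from stone import *
print(tcp.round(4))
for sg in(1,-1):
    Rt=mk(-sz,sg*sx); plan(tcp+.1*sz,Rt)
E
```

```text
chest [0.5478 0.206  1.2079] 69.21038512365392 0.0004024898719522126 873
lid slope [0.15097492 0.08773689] x at z=.0755 0.09913549692133712 angle 1.720639605839289 zmax 0.27541200903785257 y [-0.11683352  0.11805188]
keeper [[-0.119, -0.108, 0.052], [-0.107, 0.006, 0.074], [-0.1, 0.108, 0.108]]
brush 619 [[0.015, -0.073, 0.015], [0.067, 0.02, 0.025], [0.089, 0.079, 0.032]]
floor 0.008260459166369971
keeper scene 108 [[-0.119, -0.018, 0.081], [-0.111, -0.01, 0.099], [-0.106, 0.013, 0.107]]
rim scene 1255 [[-0.112, -0.123, 0.069], [-0.0, -0.035, 0.074], [0.1, 0.119, 0.079]]
tab scene 92 [[0.138, -0.012, 0.207], [0.157, -0.004, 0.211], [0.172, 0.007, 0.213]]
[ 0.4439 -0.3436  0.0805]
t 0.9 pos [ 0.172  -0.6269  0.2336] slide [1.122, -0.772, 0.285] ang [-0.862, 0.998, -3.165] rot deg 102.9 dist 0.348 grip 1.0 0.0 F [-0.3 -0.6  0.5]
t 0.9 pos [ 0.172  -0.6269  0.2336] slide [1.122, -0.772, 0.285] ang [0.96, 0.829, 2.63] rot deg 87.6 dist 0.348 grip 1.0 0.0 F [-0.3 -0.6  0.5]
```

```bash
python3 -m inch '[{"slide":[0.4,-0.2,0],"angular":[0,0,-1],"claw":1},{"slide":[0.4,-0.2,0],"angular":[0,0,-1],"claw":1},{"slide":[0.4,-0.2,0],"angular":[0,0,-1],"claw":1},{"slide":[0.4,-0.2,0],"angular":[0,0,-1],"claw":1},{"slide":[0.4,-0.2,0],"angular":[0,0,-1],"claw":1}]' 40
python3 -m inch '[{"slide":[0.2,0,0],"angular":[0,0,-1],"claw":1},{"slide":[0.2,0,0],"angular":[0,0,-1],"claw":1},{"slide":[0.2,0,0],"angular":[0,0,-1],"claw":1},{"slide":[0.2,0,0],"angular":[0,0,-1],"claw":1},{"slide":[0.2,0,0],"angular":[0,0,-1],"claw":1}]'
cat > p1.py <<'E'
from stone import *
import sys
plan(tcp+float(sys.argv[1])*sz,mk(-sz,sx)); print(np.round(ctrl.get_state()["joint_positions"],2))
E
python3 p1.py .1
```

```text
time: 1.4
position: [0.2558, -0.5518, 0.2338]
tool_rot: [2.898, 1.213, -0.0]
ft_force: [-0.7, 0.3, -0.4]
grip_width: 0.999
grip_force: 0.0
time: 1.9
position: [0.2896, -0.5171, 0.2335]
tool_rot: [2.49, 1.916, -0.0]
ft_force: [0.9, 0.4, -0.1]
grip_width: 0.998
grip_force: 0.0
t 1.9 pos [ 0.2896 -0.5171  0.2335] slide [0.686, 0.239, 0.284] ang [-1.122, 0.392, -1.243] rot deg 51.6 dist 0.195 grip 1.0 0.0 F [ 0.9  0.4 -0.1]
[ 1.25  0.21 -0.27  1.59  0.06  1.34  0.71]
```

```bash
python3 -m inch '[{"slide":[0.35,0.12,0],"angular":[-0.56,0.2,-0.62],"claw":1},{"slide":[0.35,0.12,0],"angular":[-0.56,0.2,-0.62],"claw":1},{"slide":[0.35,0.12,0],"angular":[-0.56,0.2,-0.62],"claw":1},{"slide":[0.35,0.12,0],"angular":[-0.56,0.2,-0.62],"claw":1},{"slide":[0.35,0.12,0],"angular":[-0.56,0.2,-0.62],"claw":1}]' | head -2
python3 p1.py .1
```

```text
time: 2.4
position: [0.3401, -0.4408, 0.2335]
t 2.4 pos [ 0.3401 -0.4408  0.2335] slide [0.265, 0.126, 0.353] ang [-0.564, 0.195, -0.635] rot deg 26.1 dist 0.115 grip 1.0 0.0 F [ 0.  -0.3  0.1]
[ 1.35  0.08 -0.31  1.78 -0.29  1.22  1.2 ]
```

```bash
python3 -m inch '[{"slide":[0.26,0.126,0.2],"angular":[-0.564,0.195,-0.635],"claw":1},{"slide":[0.26,0.126,0.353],"angular":[-0.564,0.195,-0.635],"claw":1},{"slide":[0.265,0.126,0.353],"angular":[-0.564,0.195,-0.635],"claw":1},{"slide":[0.265,0.126,0.353],"angular":[-0.564,0.195,-0.635],"claw":1},{"slide":[0.265,0.126,0.353],"angular":[-0.564,0.195,-0.635],"claw":1}]' | head -2
python3 p1.py .1
python3 - <<'E'
from stone import *
s=ctrl.get_state(); im=ctrl.get_image("wrist"); save(im,"pics/e.png",f=1.2)
P=cloud(im,wristT(im,s)); c=im["color"].astype(int)
# stone frame coords
d=(P-(tcp+.011*sz)); L=np.stack([d@sx,d@sy,d@sz],-1)*1000
pk=(c[...,0]-c[...,1]>45)&(abs(c[...,1]-c[...,2])<30)&(abs(L[...,2])<15)&(im["depth"]>0)
print(pk.sum(),np.percentile(L[pk],[1,5,50,95,99],axis=0).round(1).tolist())
ok=pk&(abs(L[...,0])<20)&(abs(L[...,1])<65); A=np.c_[L[ok][:,:2],np.ones(ok.sum())]; print(np.linalg.lstsq(A,L[ok][:,2],rcond=None)[0])
print(cv2.minAreaRect(L[pk][:,:2].astype(np.float32)))
E
```

```text
time: 2.9
position: [0.3924, -0.3661, 0.1628]
t 2.9 pos [ 0.3924 -0.3661  0.1628] slide [-0.0, -0.004, -0.001] ang [-0.0, -0.006, 0.004] rot deg 0.2 dist 0.001 grip 1.0 0.0 F [-0.5 -0.6  0.6]
[ 1.4   0.12 -0.33  1.98 -0.65  1.09  1.82]
15888 [[-168.7, -73.4, -14.3], [-156.8, -65.5, -10.8], [-6.7, 22.5, 0.5], [21.2, 75.0, 2.1], [23.7, 131.6, 8.5]]
[1.24435283e-04 3.52192610e-03 5.64653823e-01]
((-69.73096466064453, 30.407379150390625), (179.26841735839844, 238.3140869140625), 74.29216766357422)
```

View pics/e.png

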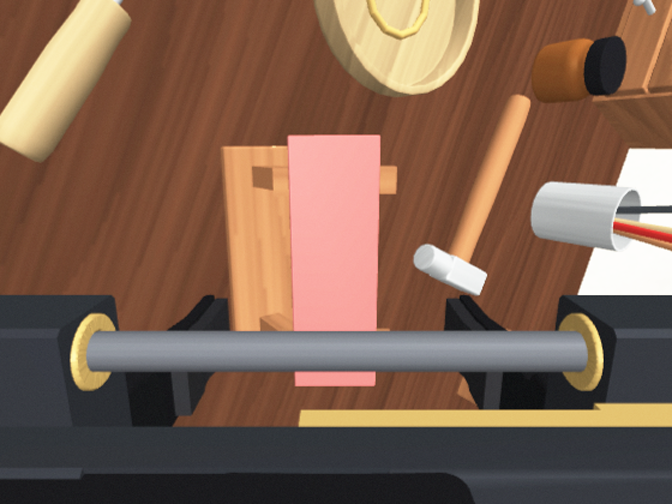

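The wrist picture shows the pink stone at columns 290–380, rows 135–385, squarely between the open fingers. The measured plane agrees with my fit to 0.6 mm. I'll check its extents, then descend.

```bash
python3 - <<'E'
from stone import *
s=ctrl.get_state(); im=ctrl.get_image("wrist")
P=cloud(im,wristT(im,s)); c=im["color"].astype(int)
d=(P-(tcp+.011*sz)); L=np.stack([d@sx,d@sy,d@sz],-1)*1000
pk=(abs(L[...,2])<3)&(im["depth"]>0)&(abs(L[...,0])<35)&(c[...,0]-c[...,1]>45)&(abs(c[...,1]-c[...,2])<30)
for lo,hi in((-70,-55),(10,30),(30,50),(50,70)):
    k=pk&(L[...,1]>lo)&(L[...,1]<hi); print(lo,k.sum(),np.percentile(L[k][:,0],[1,99]).round(1))
k=pk&(abs(L[...,0])<15);print(np.percentile(L[k][:,1],[.3,99.7]))
E
python3 -m inch '[{"slide":[0,0,0.12],"angular":[0,0,0],"claw":1},{"slide":[0,0,0.2],"angular":[0,0,0],"claw":1},{"slide":[0,0,0.28],"angular":[0,0,0],"claw":1},{"slide":[0,0,0.34],"angular":[0,0,0],"claw":1},{"slide":[0,0,0.34],"angular":[0,0,0],"claw":1}]'
python3 p1.py 0
```

```text
-70 263 [-24.3  24. ]
10 2117 [-25.   23.7]
30 2242 [-25.1  23.8]
50 2404 [-25.2  23.5]
[-75.59281039  73.74203406]
time: 3.5
position: [0.4383, -0.3442, 0.0934]
tool_rot: [1.475, 2.283, 0.721]
ft_force: [-0.2, -0.4, -0.3]
grip_width: 1.004
grip_force: 0.0
t 3.5 pos [ 0.4383 -0.3442  0.0934] slide [-0.007, -0.012, 0.055] ang [0.003, -0.009, 0.016] rot deg 0.6 dist 0.014 grip 1.0 0.0 F [-0.2 -0.4 -0.3]
[ 1.33  0.23 -0.37  2.03 -0.68  0.91  1.83]
```

```bash
python3 -m inch '[{"slide":[-0.004,-0.01,0.03],"angular":[0,0,0],"claw":1},{"slide":[-0.004,-0.012,0.055],"angular":[0,0,0],"claw":1},{"slide":[-0.004,-0.012,0.055],"angular":[0,0,0],"claw":1},{"slide":[-0.004,-0.012,0.055],"angular":[0,0,0],"claw":0},{"slide":[-0.004,-0.012,0.055],"angular":[0,0,0],"claw":-0.2},{"slide":[-0.004,-0.012,0.055],"angular":[0,0,0],"claw":-0.5},{"slide":[-0.004,-0.012,0.055],"angular":[0,0,0],"claw":-0.5},{"slide":[-0.004,-0.012,0.055],"angular":[0,0,0],"claw":-0.5}]' 40
python3 p1.py 0
```

```text
time: 4.3
position: [0.4423, -0.3439, 0.0801]
tool_rot: [1.476, 2.281, 0.72]
ft_force: [0.2, 0.1, -0.0]
grip_width: 0.631
grip_force: 0.0
t 4.3 pos [ 0.4423 -0.3439  0.0801] slide [-0.001, 0.006, 0.003] ang [0.003, -0.006, 0.015] rot deg 0.5 dist 0.002 grip 0.63 0.0 F [ 0.2  0.1 -0. ]
[ 1.33  0.25 -0.38  2.03 -0.69  0.87  1.84]
```

```bash
python3 -m inch '[{"slide":[0,0,0],"angular":[0,0,0],"claw":-0.5},{"slide":[0,0,0],"angular":[0,0,0],"claw":-0.5},{"slide":[0,0,0],"angular":[0,0,0],"claw":-0.5},{"slide":[0,0,0],"angular":[0,0,0],"claw":-0.5}]' 40
```

```text
time: 4.7
position: [0.4433, -0.3435, 0.0809]
tool_rot: [1.474, 2.281, 0.722]
ft_force: [4.1, 2.2, 5.0]
grip_width: 0.568
grip_force: 40.0
```

```bash
python3 -m inch '[{"slide":[0,0,-0.04],"angular":[0,0,0],"claw":-0.5},{"slide":[0,0,-0.1],"angular":[0,0,0],"claw":-0.5},{"slide":[0,0,-0.2],"angular":[0,0,0],"claw":-0.5},{"slide":[0,0,-0.32],"angular":[0,0,0],"claw":-0.5},{"slide":[0,0,-0.44],"angular":[0,0,0],"claw":-0.5},{"slide":[0,0,-0.48],"angular":[0,0,0],"claw":-0.5},{"slide":[0,0,-0.48],"angular":[0,0,0],"claw":-0.5}]'
cat > p2.py <<'E'
from h import *
import sys
c=np.load("chest.npz"); C,ex,ey=c["C"],c["ex"],c["ey"]
x,y,z=map(float,sys.argv[1:4])
plan(C+x*ex+y*ey+np.array([0,0,z]),mk([0,0,-1],ex)); print(np.round(ctrl.get_state()["joint_positions"],2))
E
python3 p2.py -.006 0 .2
```

```text
time: 5.4
position: [0.3779, -0.3733, 0.1778]
tool_rot: [1.478, 2.281, 0.716]
ft_force: [-0.1, -0.1, -4.5]
grip_width: 0.571
grip_force: 40.0
t 5.4 pos [ 0.3779 -0.3733  0.1778] slide [1.822, 1.323, 0.81] ang [1.102, 0.465, -1.456] rot deg 56.5 dist 0.598 grip 0.57 40.0 F [-0.1 -0.1 -4.5]
[ 1.42  0.1  -0.31  1.97 -0.65  1.14  1.83]
```

```bash
python3 -m inch '[{"slide":[0.12,0.09,0],"angular":[0.1,0.04,-0.12],"claw":-0.5},{"slide":[0.26,0.2,0.1],"angular":[0.2,0.09,-0.28],"claw":-0.5},{"slide":[0.4,0.3,0.14],"angular":[0.3,0.13,-0.42],"claw":-0.5},{"slide":[0.54,0.4,0.2],"angular":[0.4,0.17,-0.54],"claw":-0.5},{"slide":[0.68,0.5,0.27],"angular":[0.5,0.21,-0.66],"claw":-0.5},{"slide":[0.82,0.6,0.34],"angular":[0.55,0.23,-0.73],"claw":-0.5},{"slide":[0.82,0.6,0.34],"angular":[0.55,0.23,-0.73],"claw":-0.5}]'
python3 p2.py -.006 0 .2
```

```text
time: 6.1
position: [0.453, -0.1051, 0.1932]
tool_rot: [1.051, 2.755, 0.394]
ft_force: [-0.6, 0.6, -4.4]
grip_width: 0.573
grip_force: 40.0
t 6.1 pos [ 0.453  -0.1051  0.1932] slide [0.546, 1.117, 0.291] ang [0.558, 0.224, -0.694] rot deg 27.5 dist 0.319 grip 0.57 40.0 F [-0.6  0.6 -4.4]
[ 1.13 -0.19 -0.67  2.07 -0.44  1.11  1.48]
```

```bash
python3 -m inch '[{"slide":[0.06,0.12,0],"angular":[0.1,0.04,-0.1],"claw":-0.5},{"slide":[0.13,0.27,0.04],"angular":[0.2,0.08,-0.24],"claw":-0.5},{"slide":[0.2,0.42,0.09],"angular":[0.3,0.12,-0.38],"claw":-0.5},{"slide":[0.27,0.56,0.13],"angular":[0.4,0.16,-0.5],"claw":-0.5},{"slide":[0.34,0.7,0.17],"angular":[0.5,0.2,-0.62],"claw":-0.5},{"slide":[0.41,0.84,0.21],"angular":[0.558,0.224,-0.694],"claw":-0.5},{"slide":[0.41,0.84,0.21],"angular":[0.558,0.224,-0.694],"claw":-0.5}]'
python3 p2.py -.006 0 .2
```

```text
time: 6.8
position: [0.523, 0.1249, 0.1991]
tool_rot: [-0.564, -3.086, -0.015]
ft_force: [-0.2, 0.9, -4.2]
grip_width: 0.572
grip_force: 40.0
t 6.8 pos [0.523  0.1249 0.1991] slide [0.022, 0.315, -0.001] ang [0.016, -0.012, 0.002] rot deg 0.6 dist 0.079 grip 0.57 40.0 F [-0.2  0.9 -4.2]
[ 0.73  0.26 -1.14  1.75  0.24  1.29  0.74]
```

```bash
python3 -m inch '[{"slide":[0.01,0.1,0],"angular":[0.016,-0.012,0],"claw":-0.5},{"slide":[0.02,0.22,0],"angular":[0.016,-0.012,0],"claw":-0.5},{"slide":[0.022,0.315,0],"angular":[0.016,-0.012,0],"claw":-0.5},{"slide":[0.022,0.315,0],"angular":[0.016,-0.012,0],"claw":-0.5},{"slide":[0.022,0.315,0],"angular":[0.016,-0.012,0],"claw":-0.5}]' | head -2
python3 p2.py -.006 0 .2
python3 - <<'E'
from h import *
s=ctrl.get_state(); im=ctrl.get_image("wrist"); save(im,"pics/f.png",f=1.2)
c=np.load("chest.npz"); C,ex,ey=c["C"],c["ex"],c["ey"]
P=cloud(im,wristT(im,s)); d=P-C; L=np.stack([d@ex,d@ey,P[...,2]],-1); col=im["color"].astype(int)
pk=(col[...,0]-col[...,1]>45)&(abs(col[...,1]-col[...,2])<30)&(L[...,2]>.15)&(im["depth"]>0)&(abs(L[...,0])<.06)
A=np.c_[L[pk][:,:2],np.ones(pk.sum())]; print(pk.sum(),np.linalg.lstsq(A,L[pk][:,2],rcond=None)[0].round(4),np.percentile(L[pk],[1,50,99],axis=0).round(4).tolist())
b=(L[...,2]>.014)&(L[...,2]<.045)&(abs(L[...,0])<.088)&(abs(L[...,1])<.105)&(L[...,0]>.03)&(im["depth"]>0)
for lo in np.arange(-.1,.1,.02):
    k=b&(L[...,1]>lo)&(L[...,1]<lo+.02)
    if k.sum()>20: print(lo.round(2),k.sum(),np.percentile(L[k][:,0],[1,99]).round(3),np.percentile(L[k][:,2],95).round(3))
k=(abs(L[...,2]-.075)<.004)&(L[...,0]<-.08)&(L[...,0]>-.105)&(im["depth"]>0); print("front rim",k.sum(),np.percentile(L[k],[2,98],axis=0).round(3).tolist())
E
```

```text
time: 7.3
position: [0.5471, 0.1894, 0.1996]
t 7.3 pos [0.5471 0.1894 0.1996] slide [0.021, 0.039, -0.002] ang [-0.019, 0.011, -0.024] rot deg 1.0 dist 0.011 grip 0.57 40.0 F [ 0.   0.  -3.4]
[ 0.51  0.38 -1.1   1.65  0.36  1.33  0.55]
24646 [-0.0126 -0.0063  0.21  ] [[-0.0394, -0.0299, 0.2085], [-0.0151, 0.0317, 0.2101], [0.0093, 0.0679, 0.2116]]
-0.08 325 [0.061 0.079] 0.028
-0.06 412 [0.061 0.079] 0.028
-0.04 428 [0.061 0.079] 0.028
-0.02 490 [0.051 0.087] 0.028
0.0 986 [0.05  0.087] 0.028
0.02 1021 [0.05  0.088] 0.028
0.04 1003 [0.052 0.088] 0.026
0.06 1050 [0.052 0.088] 0.026
0.08 33 [0.054 0.081] 0.025
front rim 3241 [[-0.104, -0.054, 0.072], [-0.084, 0.118, 0.076]]
```

View pics/f.png

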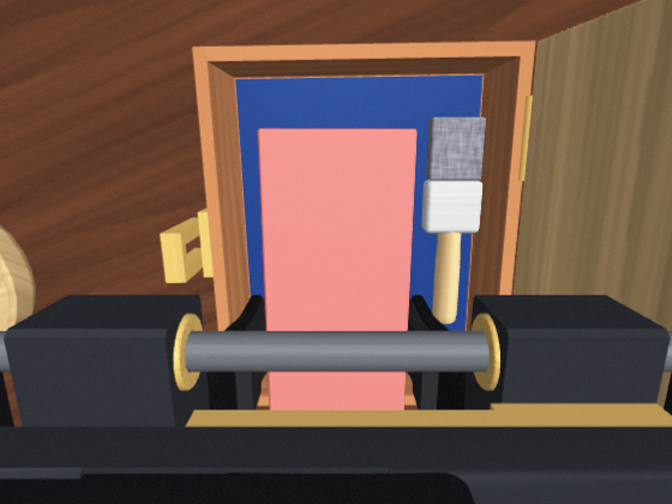

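The picture shows the stone held flat (columns 260–415) above the blue floor. The brush is at (455,220), the keeper at (185,250), and the lid is open at the right. The tool is still settling, so I'll settle it at x = −3 mm and check the walls again.

```bash
python3 -m inch '[{"slide":[0.01,0.01,0],"angular":[0,0,0],"claw":-0.5},{"slide":[0.01,0.01,0],"angular":[0,0,0],"claw":-0.5},{"slide":[0.01,0.01,0],"angular":[0,0,0],"claw":-0.5},{"slide":[0.01,0.01,0],"angular":[0,0,0],"claw":-0.5}]' | head -2
python3 p2.py -.003 0 .2
cat > wl.py <<'E'
from h import *
s=ctrl.get_state(); im=ctrl.get_image("wrist")
c=np.load("chest.npz"); C,ex,ey=c["C"],c["ex"],c["ey"]
P=cloud(im,wristT(im,s)); d=P-C; L=np.stack([d@ex,d@ey,P[...,2]],-1); ok=(im["depth"]>0)
col=im["color"].astype(int)
print("tcp local",((s["position"]-C)@ex).round(4),((s["position"]-C)@ey).round(4))
for nm,k in(("front",(L[...,0]<-.08)&(L[...,0]>-.12)&(L[...,1]>.03)&(L[...,1]<.1)),("side",(L[...,1]>.09)&(L[...,1]<.14)&(abs(L[...,0])<.06))):
    k=k&(abs(L[...,2]-.075)<.0025)&ok; print(nm,k.sum(),np.percentile(L[k],[2,50,98],axis=0).round(4).tolist())
k=(L[...,0]<-.1)&(L[...,0]>-.14)&(abs(L[...,1])<.03)&(L[...,2]>.085)&(L[...,2]<.12)&ok; print("keeper",k.sum(),np.percentile(L[k],[2,50,98],axis=0).round(4).tolist() if k.any() else 0)
k=(L[...,0]>.09)&(L[...,2]>.1)&(L[...,2]<.2)&ok&(L[...,0]<.16);q=L[k]
if k.sum()>50: print("lid",k.sum(),np.polyval(np.polyfit(q[:,2],q[:,0],1),[.0755,.1,.15]))
pk=(col[...,0]-col[...,1]>45)&(abs(col[...,1]-col[...,2])<30)&(L[...,2]>s["position"][2])&(L[...,2]<s["position"][2]+.02)&ok&(abs(L[...,0])<.06)
print("stone",pk.sum(),np.percentile(L[pk],[1,50,99],axis=0).round(4).tolist())
E
python3 wl.py
```

```text
time: 7.75
position: [0.5472, 0.1914, 0.2015]
t 7.75 pos [0.5472 0.1914 0.2015] slide [0.019, 0.043, 0.005] ang [-0.018, 0.019, -0.031] rot deg 1.2 dist 0.012 grip 0.57 40.0 F [-0.3 -0.8 -4.5]
[ 0.5   0.37 -1.1   1.65  0.36  1.33  0.54]
tcp local -0.0139 -0.0047
front 1109 [[-0.0998, 0.0316, 0.0728], [-0.0956, 0.0666, 0.0743], [-0.0916, 0.0987, 0.0758]]
side 2160 [[-0.0576, 0.1115, 0.0729], [0.0002, 0.1154, 0.0744], [0.0577, 0.1194, 0.0759]]
keeper 1067 [[-0.1185, -0.0151, 0.0864], [-0.1104, 0.0009, 0.1049], [-0.1064, 0.0145, 0.1065]]
lid 26018 [0.10020301 0.10355806 0.1104051 ]
stone 24680 [[-0.0374, -0.0293, 0.2102], [-0.0131, 0.0323, 0.2118], [0.0113, 0.0685, 0.2135]]
```

```bash
python3 -m inch '[{"slide":[0.019,0.043,0],"angular":[-0.018,0.019,-0.031],"claw":-0.5},{"slide":[0.019,0.043,0],"angular":[-0.018,0.019,-0.031],"claw":-0.5},{"slide":[0.019,0.043,0],"angular":[-0.018,0.019,-0.031],"claw":-0.5},{"slide":[0.019,0.043,0],"angular":[-0.018,0.019,-0.031],"claw":-0.5}]' | head -2
python3 p2.py -.003 0 .2; python3 wl.py | grep -v keep
```

```text
time: 8.2
position: [0.5467, 0.2037, 0.2012]
t 8.2 pos [0.5467 0.2037 0.2012] slide [-0.001, -0.002, 0.005] ang [-0.0, -0.001, 0.002] rot deg 0.1 dist 0.001 grip 0.57 40.0 F [-0.   0.3 -3.9]
[ 0.49  0.39 -1.1   1.64  0.36  1.34  0.54]
tcp local -0.0026 0.0002
front 1099 [[-0.0997, 0.0317, 0.0728], [-0.0956, 0.0671, 0.0743], [-0.0917, 0.0987, 0.0758]]
side 2004 [[-0.0578, 0.1116, 0.073], [0.0001, 0.1154, 0.0744], [0.0576, 0.1191, 0.0759]]
lid 28169 [0.10021964 0.10356979 0.11040683]
stone 24673 [[-0.0267, -0.0245, 0.2104], [-0.0025, 0.0371, 0.2119], [0.022, 0.0732, 0.2133]]
```

```bash
python3 -m inch '[{"slide":[0,0,0.08],"angular":[0,0,0],"claw":-0.5},{"slide":[0,0,0.2],"angular":[0,0,0],"claw":-0.5},{"slide":[0,0,0.32],"angular":[0,0,0],"claw":-0.5},{"slide":[0,0,0.42],"angular":[0,0,0],"claw":-0.5},{"slide":[0,0,0.5],"angular":[0,0,0],"claw":-0.5},{"slide":[0,0,0.57],"angular":[0,0,0],"claw":-0.5},{"slide":[0,0,0.62],"angular":[0,0,0],"claw":-0.5},{"slide":[0,0,0.64],"angular":[0,0,0],"claw":-0.5},{"slide":[0,0,0.64],"angular":[0,0,0],"claw":-0.5},{"slide":[0,0,0.64],"angular":[0,0,0],"claw":-0.5}]'
python3 p2.py -.003 0 .0235
```

```text
time: 9.25
position: [0.5473, 0.2041, 0.0421]
tool_rot: [0.565, 3.089, 0.001]
ft_force: [0.6, -0.6, -5.1]
grip_width: 0.568
grip_force: 40.0
t 9.25 pos [0.5473 0.2041 0.0421] slide [0.001, -0.004, 0.074] ang [0.002, 0.001, 0.002] rot deg 0.1 dist 0.019 grip 0.57 40.0 F [ 0.6 -0.6 -5.1]
[ 0.38  0.55 -0.98  1.79  0.52  1.08  0.42]
```

```bash
python3 -m inch '[{"slide":[0,0,0.02],"angular":[0,0,0],"claw":-0.5},{"slide":[0,0,0.04],"angular":[0,0,0],"claw":-0.5},{"slide":[0,0,0.055],"angular":[0,0,0],"claw":-0.5},{"slide":[0,0,0.065],"angular":[0,0,0],"claw":-0.5},{"slide":[0,0,0.072],"angular":[0,0,0],"claw":-0.5},{"slide":[0,0,0.072],"angular":[0,0,0],"claw":-0.5},{"slide":[0,0,0.072],"angular":[0,0,0],"claw":-0.5}]'
```

```text
time: 9.95
position: [0.5467, 0.2038, 0.0233]
tool_rot: [-0.565, -3.09, -0.0]
ft_force: [0.1, -0.4, -4.0]
grip_width: 0.571
grip_force: 40.0
```

```bash
python3 wl.py
```

```text
tcp local -0.0025 0.0003Traceback (most recent call last):
  File "wl.py", line 8, in <module>
    k=k&(abs(L[...,2]-.075)<.0025)&ok; print(nm,k.sum(),np.percentile(L[k],[2,50,98],axis=0).round(4).tolist())
                                                        ~~~~~~~~~~~~~^^^^^^^^^^^^^^^^^^^^^^^
    return _quantile_unchecked(
        a, q, axis, out, overwrite_input, method, keepdims, weights)
    return _ureduce(a,
                    func=_quantile_ureduce_func,
    ...<5 lines>...
                    overwrite_input=overwrite_input,
                    method=method)
    r = func(a, **kwargs)
    result = _quantile(arr,
                       quantiles=q,
    ...<2 lines>...
                       out=out,
                       weights=wgt)
    slices_having_nans = np.isnan(arr[-1, ...])
                                  ~~~^^^^^^^^^
IndexError: index -1 is out of bounds for axis 0 with size 0
```

```bash
python3 -m inch '[{"slide":[0,0,0.002],"angular":[0,0,0],"claw":-0.5},{"slide":[0,0,0.004],"angular":[0,0,0],"claw":-0.5},{"slide":[0,0,0.004],"angular":[0,0,0],"claw":-0.5}]' | sed -n '2p;4p'
python3 -m inch '[{"slide":[0,0,0.002],"angular":[0,0,0],"claw":-0.5},{"slide":[0,0,0.004],"angular":[0,0,0],"claw":-0.5},{"slide":[0,0,0.004],"angular":[0,0,0],"claw":-0.5}]' | sed -n '2p;4p'
```

```text
position: [0.5466, 0.2037, 0.0222]
ft_force: [0.4, 0.2, -3.5]
position: [0.5467, 0.2037, 0.0217]
ft_force: [-2.0, -0.9, 1.2]
```

```bash
python3 -m inch '[{"slide":[0,0,0],"angular":[0,0,0],"claw":0.16},{"slide":[0,0,0],"angular":[0,0,0],"claw":0.2},{"slide":[0,0,0],"angular":[0,0,0],"claw":0.27},{"slide":[0,0,0],"angular":[0,0,0],"claw":0.27},{"slide":[0,0,-0.02],"angular":[0,0,0],"claw":0.27},{"slide":[0,0,-0.05],"angular":[0,0,0],"claw":0.27},{"slide":[0,0,-0.1],"angular":[0,0,0],"claw":0.27},{"slide":[0,0,-0.1],"angular":[0,0,0],"claw":0.27}]'
python3 - <<'E'
from h import *
im=ctrl.get_image("scene"); save(im,"pics/g.png",(330,150,560,340),3)
for r in ctrl.outline_of("stone","scene")[:3]: print(np.round(r["bbox"]),r["confidence"])
E
```

```text
time: 11.4
position: [0.5481, 0.2046, 0.0487]
tool_rot: [0.565, 3.087, 0.003]
ft_force: [0.3, -0.5, 0.6]
grip_width: 0.632
grip_force: 0.0
[412. 267.  36.  35.] 0.75
[159. 187.  22.  44.] 0.6
```

View pics/g.png

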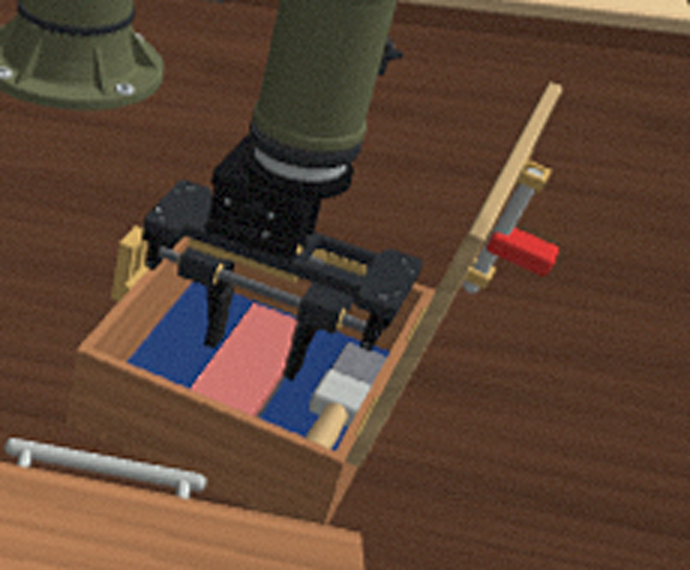

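The stone lies flat, pink up, in the middle of the chest, clear of the brush. I'll rise, close the fingers, and go round behind the lid.

```bash
python3 -m inch '[{"slide":[0,0,-0.12],"angular":[0,0,0],"claw":0.27},{"slide":[0,0,-0.3],"angular":[0,0,0],"claw":0.27},{"slide":[0,0,-0.48],"angular":[0,0,0],"claw":0},{"slide":[0,0,-0.66],"angular":[0,0,0],"claw":-0.5},{"slide":[0,0,-0.84],"angular":[0,0,0],"claw":-1},{"slide":[0,0,-1],"angular":[0,0,0],"claw":-1},{"slide":[0,0,-1],"angular":[0,0,0],"claw":-1},{"slide":[0,0,-1],"angular":[0,0,0],"claw":-1}]' 20
python3 p2.py .18 .055 .312
python3 - <<'E'
from h import *
im=ctrl.get_image("top"); P=cloud(im); c=np.load("chest.npz"); C,ex,ey=c["C"],c["ex"],c["ey"]
d=P-C; L=np.stack([d@ex,d@ey,P[...,2]],-1); col=im["color"].astype(int)
pk=(col[...,0]-col[...,1]>45)&(abs(col[...,1]-col[...,2])<35)&(L[...,2]<.06)&(abs(L[...,0])<.09)&(abs(L[...,1])<.11)
print("stone",pk.sum(),np.percentile(L[pk],[2,50,98],axis=0).round(4).tolist() if pk.any() else 0)
E
```

```text
time: 12.3
position: [0.5469, 0.2038, 0.2967]
tool_rot: [0.565, 3.089, 0.0]
ft_force: [-0.2, -0.1, -0.4]
grip_width: 0.177
grip_force: 0.0
t 12.3 pos [0.5469 0.2038 0.2967] slide [0.219, 0.73, -0.061] ang [0.001, 0.001, 0.002] rot deg 0.1 dist 0.191 grip 0.18 0.0 F [-0.2 -0.1 -0.4]
[ 0.51  0.33 -1.14  1.5   0.3   1.5   0.58]
stone 404 [[-0.0736, -0.0752, 0.0065], [-0.0086, -0.0426, 0.0317], [0.0304, 0.0017, 0.0364]]
```

```bash
python3 -m inch '[{"slide":[0,0,-0.061],"angular":[0,0,0],"claw":-1},{"slide":[0.03,0.1,-0.065],"angular":[0,0,0],"claw":-1},{"slide":[0.08,0.26,-0.065],"angular":[0,0,0],"claw":-1},{"slide":[0.13,0.42,-0.065],"angular":[0,0,0],"claw":-1},{"slide":[0.18,0.58,-0.065],"angular":[0,0,0],"claw":-1},{"slide":[0.219,0.73,-0.065],"angular":[0,0,0],"claw":-1},{"slide":[0.219,0.73,-0.065],"angular":[0,0,0],"claw":-1},{"slide":[0.219,0.73,-0.065],"angular":[0,0,0],"claw":-1}]'
python3 p2.py .18 .055 .245
```

```text
time: 13.15
position: [0.5591, 0.395, 0.3115]
tool_rot: [-0.56, -3.089, 0.002]
ft_force: [0.3, 0.3, -1.4]
grip_width: 0.005
grip_force: 0.0
t 13.15 pos [0.5591 0.395  0.3115] slide [-0.007, -0.002, 0.266] ang [-0.003, -0.005, 0.007] rot deg 0.3 dist 0.067 grip 0.01 0.0 F [ 0.3  0.3 -1.4]
[-0.    0.57 -1.05  1.2   0.49  1.63  0.27]
```

```bash
python3 -m inch '[{"slide":[0,0,0.1],"angular":[0,0,0],"claw":-1},{"slide":[0,0,0.22],"angular":[0,0,0],"claw":-1},{"slide":[0,0,0.266],"angular":[0,0,0],"claw":-1},{"slide":[0,0,0.266],"angular":[0,0,0],"claw":-1}]'
cat > arc.py <<'E'
from h import *
import sys
c=np.load("chest.npz"); C,ex,ey=c["C"],c["ex"],c["ey"]
s=ctrl.get_state(); d=s["position"]-C; x0,y0,z0=d@ex,d@ey,d[2]; print("local",np.round([x0,y0,z0],4),"t",s["time"],"F",np.round([s["ft_force"]@ex,s["ft_force"]@ey,s["ft_force"][2]],1))
w=.012;r=float(sys.argv[3])
for t in np.linspace(float(sys.argv[1]),float(sys.argv[2]),10):
    x=.1-r*np.cos(t)+.01*np.sin(t)+w; z=.0755+r*np.sin(t)+.01*np.cos(t)+.011
    print(round(t,2),"xz",round(x,3),round(z,3),"y,z units",round((x-x0)/.25,3),round(-(z-z0)/.25,3))
E
python3 arc.py 1.72 .8 .178
```

```text
time: 13.55
position: [0.5607, 0.391, 0.2442]
tool_rot: [-0.569, -3.087, 0.005]
ft_force: [-0.1, 0.2, 0.0]
grip_width: 0.003
grip_force: 0.0
local [0.1775 0.0536 0.2442] t 13.55 F [0.1 0.1 0. ]
1.72 xz 0.148 0.261 y,z units -0.117 -0.067
1.62 xz 0.13 0.264 y,z units -0.189 -0.079
1.52 xz 0.112 0.265 y,z units -0.261 -0.082
1.41 xz 0.094 0.264 y,z units -0.334 -0.079
1.31 xz 0.076 0.261 y,z units -0.406 -0.068
1.21 xz 0.058 0.257 y,z units -0.477 -0.049
1.11 xz 0.041 0.25 y,z units -0.545 -0.024
1.0 xz 0.025 0.242 y,z units -0.61 0.009
0.9 xz 0.01 0.232 y,z units -0.672 0.047
0.8 xz -0.005 0.221 y,z units -0.729 0.092
```

```bash
python3 -m inch '[{"slide":[0,-0.06,0],"angular":[0,0,0],"claw":-1},{"slide":[0,-0.12,-0.02],"angular":[0,0,0],"claw":-1},{"slide":[0,-0.19,-0.05],"angular":[0,0,0],"claw":-1},{"slide":[0,-0.26,-0.07],"angular":[0,0,0],"claw":-1},{"slide":[0,-0.334,-0.075],"angular":[0,0,0],"claw":-1},{"slide":[0,-0.406,-0.068],"angular":[0,0,0],"claw":-1},{"slide":[0,-0.477,-0.049],"angular":[0,0,0],"claw":-1},{"slide":[0,-0.545,-0.024],"angular":[0,0,0],"claw":-1},{"slide":[0,-0.61,0.009],"angular":[0,0,0],"claw":-1},{"slide":[0,-0.61,0.009],"angular":[0,0,0],"claw":-1}]'
python3 arc.py 1 0.15 .178; python3 p2.py .025 .054 .242
```

```text
time: 14.55
position: [0.5066, 0.249, 0.2449]
tool_rot: [0.57, 3.088, -0.003]
ft_force: [1.0, 0.1, 0.3]
grip_width: 0.008
grip_force: 0.0
local [0.0256 0.0538 0.2449] t 14.55 F [ 0.5 -0.9  0.3]
1.0 xz 0.024 0.242 y,z units -0.005 0.013
0.91 xz 0.01 0.233 y,z units -0.062 0.049
0.81 xz -0.003 0.222 y,z units -0.116 0.09
0.72 xz -0.016 0.211 y,z units -0.165 0.136
0.62 xz -0.027 0.198 y,z units -0.21 0.186
0.53 xz -0.037 0.185 y,z units -0.249 0.24
0.43 xz -0.045 0.17 y,z units -0.284 0.298
0.34 xz -0.053 0.155 y,z units -0.313 0.359
0.24 xz -0.058 0.139 y,z units -0.335 0.422
0.15 xz -0.063 0.123 y,z units -0.352 0.488
t 14.55 pos [0.5066 0.249  0.2449] slide [0.001, -0.002, 0.011] ang [-0.003, 0.004, -0.005] rot deg 0.2 dist 0.003 grip 0.01 0.0 F [1.  0.1 0.3]
[ 0.47  0.32 -1.17  1.62  0.3   1.4   0.47]
```

```bash
cat > lid.py <<'E'
from h import *
c=np.load("chest.npz"); C,ex,ey=c["C"],c["ex"],c["ey"]
im=ctrl.get_image("scene"); P=cloud(im); d=P-C; L=np.stack([d@ex,d@ey,P[...,2]],-1)
a=np.arctan2(L[...,2]-.0755,.1-L[...,0]); rr=np.hypot(L[...,2]-.0755,.1-L[...,0])
k=(abs(L[...,1])<.115)&(rr>.05)&(rr<.2)&(L[...,2]>.08)&(im["depth"]>0)&(abs(L[...,1]-.05)>.045)
h,e=np.histogram(a[k],bins=np.arange(-.1,2.1,.05)); print([(e[i].round(2),int(h[i])) for i in np.argsort(-h)[:4]])
E
python3 lid.py
```

```text
[(np.float64(1.1), 831), (np.float64(1.05), 799), (np.float64(1.15), 457), (np.float64(1.2), 168)]
```

```bash
python3 -m inch '[{"slide":[0,-0.062,0.049],"angular":[0,0,0],"claw":-1},{"slide":[0,-0.116,0.09],"angular":[0,0,0],"claw":-1},{"slide":[0,-0.165,0.136],"angular":[0,0,0],"claw":-1},{"slide":[0,-0.21,0.186],"angular":[0,0,0],"claw":-1},{"slide":[0,-0.249,0.24],"angular":[0,0,0],"claw":-1},{"slide":[0,-0.284,0.298],"angular":[0,0,0],"claw":-1},{"slide":[0,-0.313,0.359],"angular":[0,0,0],"claw":-1},{"slide":[0,-0.335,0.422],"angular":[0,0,0],"claw":-1},{"slide":[0,-0.352,0.488],"angular":[0,0,0],"claw":-1},{"slide":[0,-0.352,0.488],"angular":[0,0,0],"claw":-1}]'
python3 arc.py .15 -0.02 .178; python3 lid.py
```

```text
time: 15.6
position: [0.4743, 0.1687, 0.121]
tool_rot: [-0.565, -3.088, 0.001]
ft_force: [0.7, 0.1, 0.4]
grip_width: 0.001
grip_force: 0.0
local [-0.061   0.0555  0.121 ] t 15.6 F [ 0.4 -0.6  0.4]
0.15 xz -0.063 0.123 y,z units -0.006 -0.008
0.13 xz -0.063 0.12 y,z units -0.009 0.005
0.11 xz -0.064 0.116 y,z units -0.011 0.019
0.09 xz -0.064 0.113 y,z units -0.013 0.032
0.07 xz -0.065 0.11 y,z units -0.015 0.045
0.06 xz -0.065 0.106 y,z units -0.017 0.059
0.04 xz -0.066 0.103 y,z units -0.018 0.072
0.02 xz -0.066 0.1 y,z units -0.019 0.085
-0.0 xz -0.066 0.096 y,z units -0.02 0.099
-0.02 xz -0.066 0.093 y,z units -0.021 0.112
[(np.float64(0.2), 1081), (np.float64(0.15), 857), (np.float64(0.25), 537), (np.float64(0.3), 190)]
```

```bash
python3 -m inch '[{"slide":[0,-0.01,0.02],"angular":[0,0,0],"claw":-1},{"slide":[0,-0.013,0.04],"angular":[0,0,0],"claw":-1},{"slide":[0,-0.016,0.06],"angular":[0,0,0],"claw":-1},{"slide":[0,-0.018,0.08],"angular":[0,0,0],"claw":-1},{"slide":[0,-0.02,0.095],"angular":[0,0,0],"claw":-1},{"slide":[0,-0.02,0.1],"angular":[0,0,0],"claw":-1},{"slide":[0,-0.02,0.104],"angular":[0,0,0],"claw":-1},{"slide":[0,-0.02,0.104],"angular":[0,0,0],"claw":-1}]'
python3 arc.py 0 0 .178 | head -1
```

```text
time: 16.45
position: [0.473, 0.164, 0.0968]
tool_rot: [-0.566, -3.089, 0.003]
ft_force: [-4.1, -2.6, 11.4]
grip_width: 0.002
grip_force: 6.1
local [-0.0659  0.055   0.0968] t 16.45 F [-3.9  2.9 11.4]
```

```bash
python3 -m inch '[{"slide":[0,0,-0.1],"angular":[0,0,0],"claw":-1},{"slide":[0,0,-0.28],"angular":[0,0,0],"claw":-1},{"slide":[0,0.14,-0.4],"angular":[0,0,0],"claw":-1},{"slide":[-0.1,0.3,-0.4],"angular":[0,0,0],"claw":-1},{"slide":[-0.22,0.44,-0.4],"angular":[0,0,0],"claw":-1},{"slide":[-0.22,0.44,-0.4],"angular":[0,0,0],"claw":-1},{"slide":[-0.22,0.44,-0.4],"angular":[0,0,0],"claw":-1}]' | head -2
python3 p2.py .03 0 .118
cat > tab.py <<'E'
from h import *
c=np.load("chest.npz"); C,ex,ey=c["C"],c["ex"],c["ey"]
s=ctrl.get_state()
for n in("wrist","top","scene"):
    im=ctrl.get_image(n); P=cloud(im,wristT(im,s) if n=="wrist" else None); d=P-C; L=np.stack([d@ex,d@ey,P[...,2]],-1); col=im["color"].astype(int)
    k=(col[...,0]>120)&(col[...,1]<60)&(col[...,2]<80)&(abs(L[...,0])<.15)&(abs(L[...,1])<.05)&(im["depth"]>0)
    t=k&(L[...,2]>.122)
    if t.sum()>3: print(n,k.sum(),"all",np.percentile(L[k],[2,50,98],axis=0).round(4).tolist(),"top",np.percentile(L[t],[3,50,97],axis=0).round(4).tolist())
    l=(abs(L[...,0])<.07)&(abs(abs(L[...,1])-.08)<.03)&(im["depth"]>0)&(abs(L[...,2]-.09)<.03)
    if l.sum()>50: q=L[l]; print(n,"lid plane z=%.4f slope=%.4f"%tuple(np.polyfit(q[:,0],q[:,2],1)[::-1]))
E
python3 tab.py
```

```text
time: 17.15
position: [0.5628, 0.2485, 0.1942]
t 17.15 pos [0.5628 0.2485 0.1942] slide [-0.005, -0.06, 0.305] ang [-0.001, -0.009, 0.005] rot deg 0.3 dist 0.078 grip 0.01 0.0 F [-0.3 -0.2  0.4]
[ 0.37  0.49 -1.1   1.56  0.44  1.36  0.44]
wrist 1224 all [[-0.0407, -0.0085, 0.0956], [-0.0311, 0.0037, 0.1256], [-0.0281, 0.0117, 0.1298]] top [[-0.0407, -0.0072, 0.1229], [-0.0339, 0.0024, 0.1283], [-0.0283, 0.0115, 0.1298]]
wrist lid plane z=0.0848 slope=0.0009
top lid plane z=0.0848 slope=0.0027
scene 56 all [[-0.0378, -0.0132, 0.0962], [-0.0293, -0.0064, 0.119], [-0.0282, 0.0089, 0.1305]] top [[-0.0381, -0.0133, 0.1235], [-0.0327, -0.0046, 0.1279], [-0.0285, 0.0055, 0.1305]]
scene lid plane z=0.0852 slope=-0.0002
```

Lid flat and shut, and the wrist and scene views agree on the tab (x −28 to −42 mm, top at 0.130 m). I'll descend behind it and push.

```bash
python3 -m inch '[{"slide":[-0.005,-0.05,0.12],"angular":[0,0,0],"claw":-1},{"slide":[-0.005,-0.06,0.25],"angular":[0,0,0],"claw":-1},{"slide":[-0.005,-0.06,0.305],"angular":[0,0,0],"claw":-1},{"slide":[-0.005,-0.06,0.305],"angular":[0,0,0],"claw":-1},{"slide":[-0.005,-0.06,0.305],"angular":[0,0,0],"claw":-1}]' | sed -n '2p;4p'; python3 arc.py 0 0 .178 | head -1
python3 -m inch '[{"slide":[0,-0.04,0],"angular":[0,0,0],"claw":-1},{"slide":[0,-0.08,0],"angular":[0,0,0],"claw":-1},{"slide":[0,-0.12,0],"angular":[0,0,0],"claw":-1},{"slide":[0,-0.16,0],"angular":[0,0,0],"claw":-1},{"slide":[0,-0.19,0],"angular":[0,0,0],"claw":-1},{"slide":[0,-0.22,0],"angular":[0,0,0],"claw":-1},{"slide":[0,-0.25,0],"angular":[0,0,0],"claw":-1},{"slide":[0,-0.28,0],"angular":[0,0,0],"claw":-1},{"slide":[0,-0.28,0],"angular":[0,0,0],"claw":-1}]'| sed -n '2p;4p'; python3 arc.py 0 0 .178 | head -1; python3 tab.py
```

```text
position: [0.5598, 0.2334, 0.121]
ft_force: [0.5, -0.8, -0.1]
local [ 0.0298 -0.0015  0.121 ] t 17.8 F [-0.6 -0.7 -0.1]
position: [0.5344, 0.1664, 0.1196]
ft_force: [0.8, 0.3, 0.7]
local [-0.0418 -0.0016  0.1196] t 18.7 F [ 0.6 -0.6  0.7]
wrist lid plane z=0.0849 slope=0.0008
top lid plane z=0.0850 slope=0.0019
scene 35 all [[-0.0608, -0.0131, 0.0925], [-0.0533, -0.0105, 0.1202], [-0.0507, 0.0037, 0.13]] top [[-0.061, -0.0122, 0.1243], [-0.0589, -0.0086, 0.1285], [-0.0515, 0.0044, 0.1301]]
scene lid plane z=0.0852 slope=-0.0023
```

```bash
python3 -m inch '[{"slide":[0,-0.02,0],"angular":[0,0,0],"claw":-1},{"slide":[0,-0.035,0],"angular":[0,0,0],"claw":-1},{"slide":[0,-0.045,0],"angular":[0,0,0],"claw":-1},{"slide":[0,-0.05,0],"angular":[0,0,0],"claw":-1},{"slide":[0,-0.053,0],"angular":[0,0,0],"claw":-1},{"slide":[0,-0.053,0],"angular":[0,0,0],"claw":-1}]'| sed -n '2p;4p'; python3 arc.py 0 0 .178 | head -1; python3 tab.py
```

```text
position: [0.5297, 0.1553, 0.1194]
ft_force: [-0.1, 2.8, -0.2]
local [-0.0539 -0.001   0.1194] t 19.45 F [ 2.6  1.1 -0.2]
wrist lid plane z=0.0849 slope=0.0008
top lid plane z=0.0849 slope=-0.0007
scene 32 all [[-0.0728, -0.0151, 0.0923], [-0.0651, -0.0101, 0.119], [-0.0627, 0.0017, 0.1302]] top [[-0.0729, -0.0142, 0.1243], [-0.0694, -0.0094, 0.129], [-0.0633, 0.0021, 0.1303]]
scene lid plane z=0.0852 slope=-0.0018
```

```bash
python3 -m inch '[{"slide":[0,-0.004,0],"angular":[0,0,0],"claw":-1},{"slide":[0,-0.008,0],"angular":[0,0,0],"claw":-1},{"slide":[0,-0.008,0],"angular":[0,0,0],"claw":-1}]'| sed -n '2p;4p'
python3 -m inch '[{"slide":[0,0.04,0],"angular":[0,0,0],"claw":-1},{"slide":[0,0.1,0],"angular":[0,0,0],"claw":-1},{"slide":[0,0.14,-0.12],"angular":[0,0,0],"claw":-1},{"slide":[0,0.14,-0.3],"angular":[0,0,0],"claw":-1},{"slide":[0,0.14,-0.4],"angular":[0,0,0],"claw":-1},{"slide":[0,0.14,-0.4],"angular":[0,0,0],"claw":-1},{"slide":[0,0.14,-0.4],"angular":[0,0,0],"claw":-1}]'| sed -n '2p;4p'; python3 tab.py
python3 - <<'E'
from h import *
save(ctrl.get_image("scene"),"pics/k.png",(330,130,560,320),3)
E
```

```text
position: [0.5295, 0.1551, 0.1196]
ft_force: [2.0, 6.4, -3.6]
position: [0.542, 0.1853, 0.2195]
ft_force: [-0.0, 0.5, -1.0]
wrist 813 all [[-0.0756, -0.0099, 0.0979], [-0.0679, 0.0025, 0.1276], [-0.0627, 0.0116, 0.1299]] top [[-0.0756, -0.0099, 0.1238], [-0.0695, -0.0002, 0.1284], [-0.0629, 0.0113, 0.1299]]
wrist lid plane z=0.0849 slope=0.0006
top 19 all [[-0.0773, -0.0496, 0.1146], [-0.0451, -0.0424, 0.598], [-0.0309, -0.0026, 0.6071]] top [[-0.0772, -0.0495, 0.1275], [-0.0443, -0.0426, 0.5991], [-0.0312, -0.0034, 0.6067]]
top lid plane z=0.0849 slope=0.0074
scene 61 all [[-0.0718, -0.0132, 0.0947], [-0.0639, -0.0078, 0.1172], [-0.0625, 0.0068, 0.1304]] top [[-0.0723, -0.0125, 0.1234], [-0.067, -0.007, 0.1279], [-0.0626, 0.0061, 0.1307]]
scene lid plane z=0.0852 slope=0.0001
```

View pics/k.png

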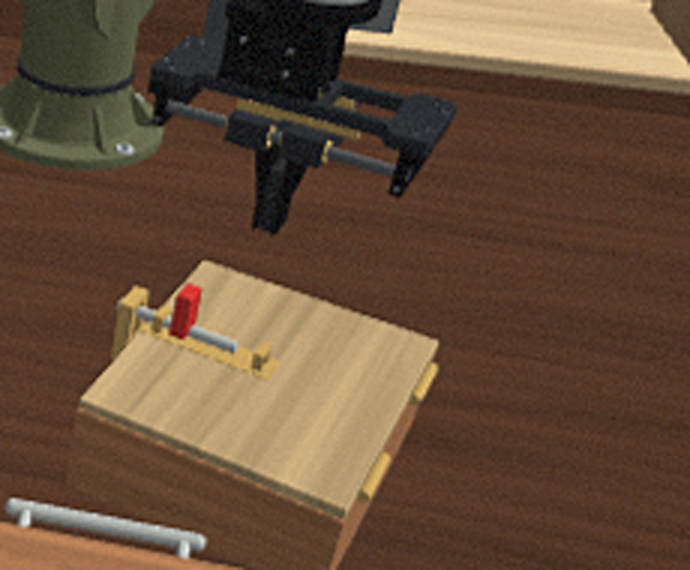

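The lid is flat and shut. The bolt's rod runs into the keeper at (135,312), its travel is about 35 mm and it met its stop. The gripper is clear of everything, so I'm handing in.

```bash
python3 -c "
from bench import ctrl
print(ctrl.close_job())"
```

```text
the job is handed in; nothing more can be done
None
```

I handed in the job with the stone flat and pink face up beside the brush in the chest, the lid shut and the bolt fully home; the hand-in call returned no verdict.

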